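# Unbolt the lid of the blood-sample transport case

## Robot

A 7-joint arm with a two-finger parallel gripper is mounted at the origin on the work surface. World frame = base frame: x ahead of the robot, y to its left, z up, the work surface at z = 0. Lengths are in m, angles in rad, forces in N, time in s.
With the tool pointing down it reaches from about 0.425 to 0.875 m from the base axis. Payload 4.7 kg.
Tool frame: the origin (TCP) lies on the centre line of the jaws, within the pads' length; the fingertips stand 19 mm ahead of it and the grasp point (between the pads) is the TCP (finger_overhang is the distance from the TCP to the fingertips, in m); y points along the fingers, x is the direction in which the jaws open and shut, and the axes are right-handed (so a half turn about y gives the same grasp; the last joint's range is limited). The gripper opens to 87 mm and grips with 3 to 60 N. Pads are 19 mm wide; open, the fingers measure 117 mm over their backs; the gripper's body (75 mm by 190 mm) begins 51 mm behind the grasp point.
Start: joints at [-1.145, 0.321, -0.07, 1.45, 0.023, 1.371, -0.057], TCP at [0.26, 0.596, 0.242] pointing down, gripper open.
Joint ranges: [-2.86, 2.86], [-0.3, 2.09], [-1.38, 1.24], [0.06, 2.45], [-1.56, 4.7], [0.09, 2.05], [-2.69, 2.69]. Speed limits (rad/s): [2.57, 2.57, 3.14, 3.14, 3.14, 3.14, 3.14].

## Interface

Orientations are given as a unit quaternion [x, y, z, w].
In Python, from plant import * gives the robot as it stands.
- The arm moves only by the shell command python3 -m pendant 'ROWS'. ROWS is JSON, a list that holds one entry, the list of rows, each a list of 7 numbers: the shift along the tool's x, y, z normalised to -1 to 1, where 1 is 500 mm, then the turn, a rotation vector about the tool's x, y, z normalised to -1 to 1, where 1 is 180 degrees, then the gripper command: -1 is fully open, 1 is shut, values between are in proportion. In form: [[[tx, ty, tz, ax, ay, az, grip], ...]]. A call has 1 to 10 rows; each row shifts and turns the commanded pose from where the row before left it, along the tool's axes as they then stand; what a row does not reach is not made up. A row lasts 1/10 s, in which the tool goes at most 50 mm and 8.59 degrees, less where a joint would pass 70% of its speed; a pose out of reach is approached as far as the arm can. A call with a number of a shift or a turn outside -1 to 1 is refused whole. A call with a gripper value outside its range is refused whole. The fingers move at their own pace and stop on an object; the grip force is fixed at half the most. Time passes only in rows, so rows that do not move let the fingers close. It gives the time, the measured TCP pose, the force and the opening at its end, in the units of the state.
- state(): the state, without advancing time (a new reading comes with each control period).
- snapshot(name): name is "scene" or "top" or "wrist"; returns a dict with "color" (384x512x3 uint8, blue, green, red), "camera_matrix" (3x3 intrinsics, pixels), "rvec" (rotation vector, rad) and "tvec" (3), from world to camera coordinates, as OpenCV has them. Camera axes: x right, y down, z forward; pixel columns grow to the right and rows downward; lengths in m; the calibration is good to about 2 mm. A picture is of the moment at which its call begins. There is no depth.
- finish_job(): hands the job in, once; it reports no verdict.
The state is a dict: "clock": time; "joint_positions": joint angles; "joint_velocities": joint speeds; "effort": joint torques, N m; "tool_pos": TCP position; "ee_rot": TCP orientation; "contact_force": force on the tool from outside, world axes, zero at the start; "wrist_torque": the same for the moment, N m; "grip_width": finger opening in m.
Only numpy, scipy, OpenCV 4.12 (cv2) and the standard library are available. Lean on these libraries where they do the work, as an engineer would, in place of code of your own. Each camera call takes 0.05 s, during which the arm holds its last target. There are 200 camera calls.

## Task

Unbolt the lid of the white sample case using only your fingertips: press the long spring catch bar beside the bolt down with one fingertip and, keeping it down the whole way, push the bolt's upright thumb tab with the other fingertip until the bolt is fully drawn back out of its keeper. Then let go, so that the catch springs up and locks the bolt open. Nothing is to be picked up: leave the bottle, the tape roll and the tube rack where they are.

Things in the scene. Friction and masses are not known exactly. Their poses are not given: they have to be found in the camera images.
- case: White sample transport case, 220 x 300 x 130 mm (x, y, z), immovable. Origin: centre of its underside; lid top 130 mm above. Its y axis runs along the bolt: +y is the opening direction. Catch bar at x = -28, thumb tab at x = +28 mm; between (x -21 to +12) the bolt runs under guides 22 mm high at y -48 and +55 and a keeper at y -80 mm. At x 15 to 45 mm only the tab stands over 3 mm above the lid
- catch (a joint): Spring catch: level steel bar 28 mm wide (case x), 100 mm long (case y -62 to +38 mm), top 32 mm above the lid when up. Value: depth pressed, 0 (up) to 0.010 m (stop). 3 N to start, 7 N at the stop; springs back. Its tooth blocks the bolt unless pressed over 5 mm; let up on the way, it drops between the bolt's comb teeth and blocks it again
- catch_top (a point): Centre of the top face of the catch bar (moves down with it): case x -28, y -12 mm, 32 mm above the lid when up
- bolt (a joint): Sliding steel bolt. Value: 0 = shot into the keeper (start; about 1.5 mm of play against the catch), 0.038 m = fully drawn back, at its stop. Grows towards the case's +y. About 2.5 N of friction; stays where it is left. The catch can spring up behind the last tooth once the bolt is past 0.0335
- tab_push (a point): Centre of the face to push on the bolt's upright thumb tab (moves with the bolt). Tab: steel plate 28 mm wide (case x +14 to +42 mm), 8 mm thick (case y), 8 to 50 mm above the lid. The face looks to the case's -y and is pushed to +y; point 32 mm above the lid, at case y -18 mm when shot. A fingertip level with the pressed catch bar (22 mm above the lid) meets this face
- bottle: Bystander: brown glass bottle with white cap, 54 mm diameter, 105 mm high, standing on the desk at the case's +y end. Origin: centre of its underside
- tape: Bystander: roll of paper tape, 44 mm outer diameter, 18 mm high, lying on the lid near the +x edge. Origin: centre of its underside
- rack: Bystander: white tube rack with tubes, 200 x 90 mm, 97 mm high over the tube caps, on the desk at the case's -y end. Origin: centre of its underside

How it is judged:
By the outcome, as a careful person would: the job done as asked, in the order asked, and still so for the second after the job is handed in, with the robot touching nothing.
It also fails if it takes over 40 s, if anything falls off the work surface, if the arm or the gripper's body presses on something with over 40 N, if the wrist force passes 120 N, or if a joint passes its speed limit or range.

## Working session

There is one attempt and no reset: what is moved stays moved. The work goes in short steps, Python scripts to look and compute and a shell command to move; the robot and the scene stay as the last step left them, time stands still between calls to the robot, and variables do not carry over. Pictures are saved under pics/ and viewed, about 8 in all and at most 12, crops included, and the job is handed in when it is done.

```bash
mkdir -p pics; ls
python3 - <<'E'
from plant import *
import cv2,numpy as np,pickle
print(state())
for n in("scene","top","wrist"):
    s=snapshot(n); pickle.dump(s,open(f"pics/{n}0.pkl","wb")); cv2.imwrite(f"pics/{n}0.png",s["color"])
    R=cv2.Rodrigues(s["rvec"])[0]; print(n,s["camera_matrix"].tolist(),(-R.T@np.ravel(s["tvec"])).round(3),R[2].round(3))
E
```

```text
pics
{'clock': 0.0, 'joint_positions': array([-1.14487737,  0.32183724, -0.07012669,  1.45167571,  0.02260906,
        1.37078897, -0.05692972]), 'joint_velocities': array([-6.72662182e-04, -4.47929559e-05, -3.08605215e-04, -2.17455679e-04,
        8.70984216e-04, -1.22372866e-03,  1.02123266e-03]), 'effort': array([-7.27482784e-04, -4.91286421e+01, -4.04052073e-01, -3.12535679e+01,
       -6.38427003e-02,  4.36849322e-02,  1.75573859e-04]), 'tool_pos': array([0.25999632, 0.59517275, 0.2404522 ]), 'ee_rot': array([ 0.59205719,  0.38667176, -0.38777095, -0.59125876]), 'contact_force': array([-0.40764586,  0.60624137,  0.46402151]), 'wrist_torque': array([-0.02435665,  0.00359623, -0.0199453 ]), 'grip_width': 0.08707379635803551}
scene [[468.030573763219, 0.0, 253.72355930054803], [0.0, 468.030573763219, 192.49164139178131], [0.0, 0.0, 1.0]] [1.101 0.725 0.664] [-0.5   -0.679 -0.538]
top [[369.7165271831197, 0.0, 261.70325130503704], [0.0, 369.7165271831197, 194.9936444920793], [0.0, 0.0, 1.0]] [0.502 0.052 1.029] [ 0.109 -0.014 -0.994]
wrist [[342.72959333855323, 0.0, 258.3290345906244], [0.0, 342.72959333855323, 190.0541639281536], [0.0, 0.0, 1.0]] [0.183 0.63  0.383] [ 0.28  -0.124 -0.952]
```

View pics/top0.png

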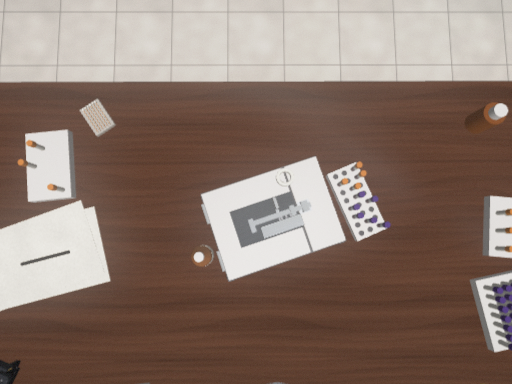

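View pics/scene0.png

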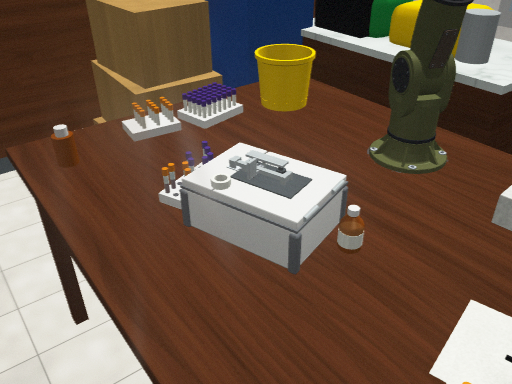

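Run:
```python
import cv2
i=cv2.imread("pics/top0.png"); cv2.imwrite("pics/crop.png",cv2.resize(i[150:285,190:350],None,fx=4.5,fy=4.4,interpolation=cv2.INTER_CUBIC))
```

```text
(no output)
```

View pics/crop.png

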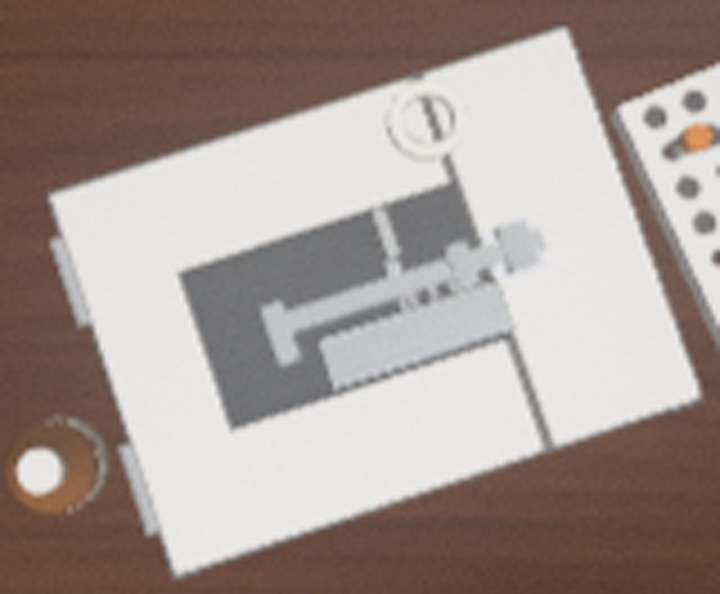

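The top crop shows the lid corners at crop px (50,195), (567,28), (700,398) and (178,577). The catch bar corners are at (322,343), (335,392) and (513,330), and the tab top is at about (385,208). I'll fit the case pose and check it in the scene view.

```bash
cat > h.py <<'E'
import numpy as np,cv2,pickle
from scipy.spatial.transform import Rotation as Ro
def case2w(p,q):
    c,s=np.cos(q[2]),np.sin(q[2]); p=np.atleast_2d(np.asarray(p,float))
    return np.c_[q[0]+c*p[:,0]-s*p[:,1], q[1]+s*p[:,0]+c*p[:,1], p[:,2]]
def proj(s,P): return cv2.projectPoints(np.float64(P),s["rvec"],s["tvec"],s["camera_matrix"],None)[0][:,0]
E
python3 - <<'E'
from h import *
from scipy.optimize import least_squares
s=pickle.load(open("pics/top0.pkl","rb"))
m=lambda x,y,z:(x/1000,y/1000,.13+z/1000)
P=[m(110,150,0),m(110,-150,0),m(-110,-150,0),m(-110,150,0),m(-14,38,32),m(-42,38,32),m(-42,-62,32)]
C=np.array([(50,195),(567,28),(700,398),(178,577),(322,343),(335,392),(513,330)],float)
px=C/[4.5,4.4]+[190,150]-.4
f=lambda q:(proj(s,case2w(P,q))-px).ravel()
r=least_squares(f,[.45,0,.3]); q=r.x; print(q,np.degrees(q[2])); print(r.fun.reshape(-1,2).round(2))
np.save("q.npy",q)
allp=P+[m(14,-18,50),m(42,-18,50),m(42,-10,50),m(14,-10,50)]
for n in("scene","top"):
    t=pickle.load(open(f"pics/{n}0.pkl","rb")); im=t["color"].copy()
    k=4; a=proj(t,case2w(allp,q)); x0,y0=a.min(0).astype(int)-8; x1,y1=a.max(0).astype(int)+8
    im=cv2.resize(im[y0:y1,x0:x1],None,fx=k,fy=k,interpolation=cv2.INTER_CUBIC)
    for u,v in a: cv2.circle(im,(int((u-x0+.5)*k),int((v-y0+.5)*k)),3,(0,0,255),1)
    cv2.imwrite(f"pics/chk_{n}.png",im); print(im.shape)
Rt=Ro.from_quat([ 0.59205719,0.38667176,-0.38777095,-0.59125876]).as_matrix(); print(Rt.round(3))
print(case2w([m(-28,-12,32),m(28,-18,32)],q))
print("case x,y axes",Ro.from_euler('z',q[2]).as_matrix()[:,:2].T)
E
```

```text
[0.54657765 0.01163393 0.3183846 ] 18.242094111912984
[[-0.41  0.16]
 [ 0.14 -0.4 ]
 [ 1.13  0.09]
 [-0.66  0.24]
 [-0.99 -0.33]
 [-0.01 -0.04]
 [ 0.83  0.21]]
(388, 728, 3)
(564, 648, 3)
[[ 0.4   -0.001 -0.916]
 [ 0.916 -0.002  0.4  ]
 [-0.002 -1.    -0.   ]]
[[ 0.52374126 -0.0085279   0.162     ]
 [ 0.57880503  0.00330348  0.162     ]]
case x,y axes [[ 0.94974233  0.31303276  0.        ]
 [-0.31303276  0.94974233  0.        ]]
```

View pics/chk_scene.png

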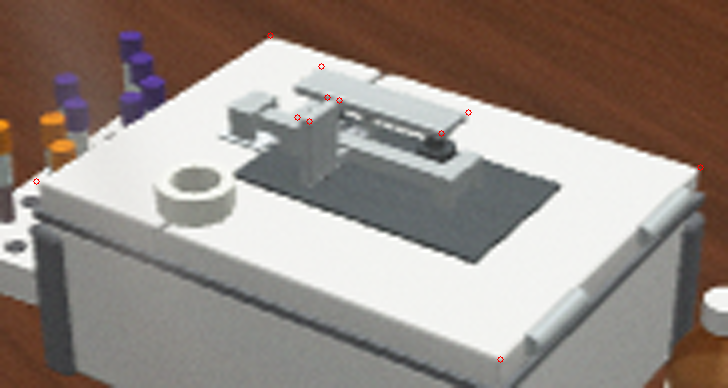

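The scene overlay agrees: bar, tab and lid corners fall within about 1–2 px. My plan is to align the jaws with case x and open them to about 45 mm, so the finger centres sit at ±30. One tip then rests on the bar and the other stands behind the tab at y≈-36. First I'll travel there at hover height.

```bash
python3 -m pendant '[[[-0.056,0,-0.065,0,0,0,-0.03],[-0.056,0,-0.065,0,0,0,-0.03],[-0.056,0,-0.065,0,0,0,-0.03],[-0.056,0,-0.065,0,0,0,-0.03],[-0.056,0,-0.065,0,0,0,-0.03],[-0.056,0,-0.065,0,0,0,-0.03],[-0.056,0,-0.065,0,0,0,-0.03],[-0.056,0,-0.065,0,0,0,-0.03]]]'
python3 -m pendant '[[[-0.056,0,-0.065,0,0,0,-0.03],[-0.056,0,-0.065,0,0,0,-0.03],[-0.056,0,-0.065,0,0,0,-0.03],[-0.056,0,-0.065,0,0,0,-0.03],[-0.056,0,-0.065,0,0,0,-0.03],[-0.056,0,-0.065,0,0,0,-0.03],[-0.056,0,-0.065,0,0,0,-0.03],[-0.056,0,-0.065,0,0,0,-0.03]]]'
python3 -m pendant '[[[0,0,0,0,0.0446,0,-0.03],[0,0,0,0,0.0446,0,-0.03],[0,0,0,0,0.0446,0,-0.03],[0,0,0,0,0.0446,0,-0.03],[0,0,0,0,0.0446,0,-0.03],[0,0,0,0,0.0446,0,-0.03],[0,0,0,0,0,0,-0.03],[0,0,0,0,0,0,-0.03]]]'
cat >> h.py <<'E'
def rep():
    from plant import state
    s=state(); q=np.load("q.npy"); R=Ro.from_quat(s["ee_rot"]).as_matrix(); C=Ro.from_euler('z',q[2]).as_matrix()
    p=C.T@(np.array(s["tool_pos"])-[q[0],q[1],.13+.019])
    print("t %.2f tip in case mm"%s["clock"],(p*1e3).round(1),"grip %.1f"%(s["grip_width"]*1e3),"F case",(C.T@s["contact_force"]).round(1),"M",np.round(s["wrist_torque"],2)); print("tool axes in case\n",(C.T@R).round(4))
E
python3 -c "from h import *;rep()"
```

```text
clock: 0.95
tool_pos: [0.4092, 0.2845, 0.2415]
ee_rot: [-0.592, -0.387, 0.387, 0.592]
contact_force: [0.0, 0.6, -0.2]
grip_width: 0.0454
clock: 1.75
tool_pos: [0.5578, -0.0245, 0.2415]
ee_rot: [-0.592, -0.387, 0.387, 0.592]
contact_force: [0.2, 0.8, 0.4]
grip_width: 0.0448
clock: 2.55
tool_pos: [0.5573, -0.023, 0.2414]
ee_rot: [0.698, 0.113, -0.113, -0.698]
contact_force: [0.6, 0.7, 0.6]
grip_width: 0.0451
t 2.55 tip in case mm [ -0.7 -36.2  92.4] grip 45.1 F case [0.8 0.5 0.6] M [-0.05 -0.    0.01]
tool axes in case
 [[ 1.0e+00 -3.0e-04 -3.4e-03]
 [ 3.4e-03  0.0e+00  1.0e+00]
 [-3.0e-04 -1.0e+00  0.0e+00]]
```

```bash
python3 -m pendant '[[[0,0.04,0,0,0,0,-0.03],[0,0.04,0,0,0,0,-0.03],[0,0.03,0,0,0,0,-0.03],[0,0,0,0,0,0,-0.03]]]'
python3 - <<'E'
from h import *; from plant import *
rep()
s=snapshot("scene"); w=snapshot("wrist")
a=cv2.resize(s["color"][110:260,170:370],None,fx=4,fy=4,interpolation=cv2.INTER_CUBIC); cv2.imwrite("pics/s1.png",a); cv2.imwrite("pics/w1.png",w["color"])
E
```

```text
clock: 2.95
tool_pos: [0.5559, -0.0229, 0.1843]
ee_rot: [-0.698, -0.111, 0.114, 0.698]
contact_force: [-0.3, 0.3, -0.2]
grip_width: 0.0446
t 2.95 tip in case mm [ -2.  -35.7  35.3] grip 44.6 F case [-0.2  0.4 -0.2] M [-0.06  0.02  0.03]
tool axes in case
 [[ 1.0e+00 -4.2e-03 -1.5e-03]
 [ 1.5e-03  8.0e-04  1.0e+00]
 [-4.2e-03 -1.0e+00  9.0e-04]]
```

View pics/s1.png

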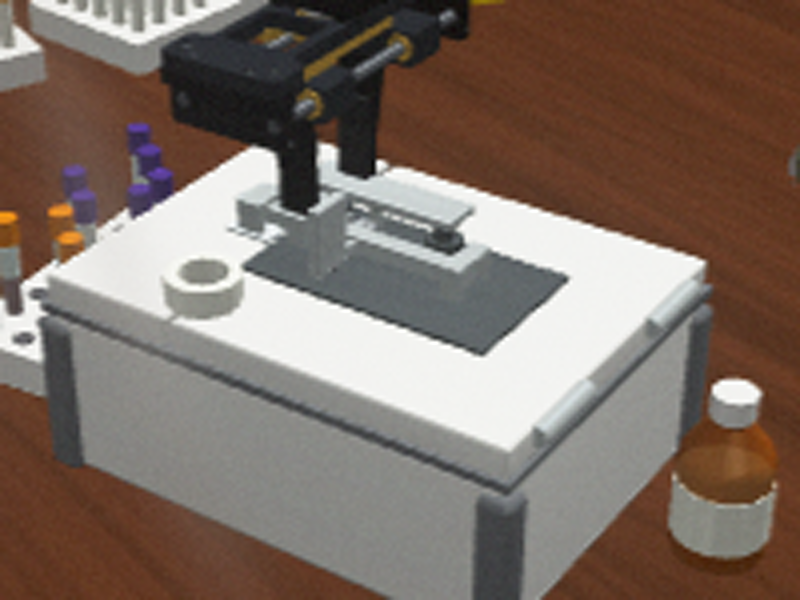

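View pics/w1.png

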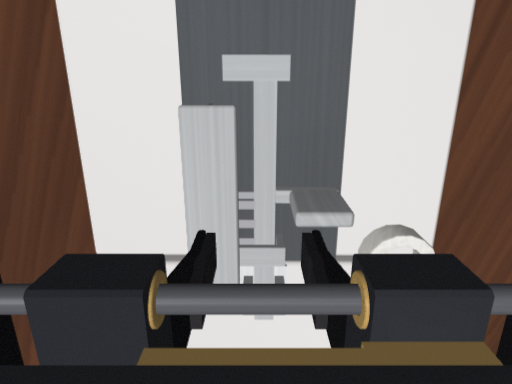

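The scene crop shows the near finger right behind the tab (px 300,190) and the far finger over the bar (360,180). The wrist view confirms this: the left tip is over the bar and the right tip is in line with the tab, on its -y side. Pressing now.

```bash
python3 -m pendant '[[[0.004,0,0,0,0,0,-0.03],[0,0.007,0,0,0,0,-0.03],[0,0.007,0,0,0,0,-0.03],[0,0.006,0,0,0,0,-0.03],[0,0.004,0,0,0,0,-0.03],[0,0,0,0,0,0,-0.03],[0,0,0,0,0,0,-0.03]]]'
python3 -c "from h import *;rep()"
```

```text
clock: 3.75
tool_pos: [0.56, -0.0223, 0.1752]
ee_rot: [0.698, 0.113, -0.111, -0.698]
contact_force: [1.9, -0.9, 4.9]
grip_width: 0.045
t 3.75 tip in case mm [  2.1 -36.5  26.2] grip 45.0 F case [ 1.5 -1.5  4.9] M [-0.05 -0.27  0.02]
tool axes in case
 [[ 1.0e+00  1.8e-03 -1.0e-04]
 [ 1.0e-04 -4.0e-04  1.0e+00]
 [ 1.8e-03 -1.0e+00 -4.0e-04]]
```

```bash
python3 -m pendant '[[[0,0.004,0,0,0,0,-0.03],[0,0.004,0,0,0,0,-0.03],[0,0.003,0,0,0,0,-0.03],[0,0,0,0,0,0,-0.03],[0,0,0,0,0,0,-0.03]]]'
python3 -c "from h import *;rep()"
```

```text
clock: 4.25
tool_pos: [0.5602, -0.0225, 0.1713]
ee_rot: [-0.698, -0.113, 0.111, 0.698]
contact_force: [-0.7, 0.4, 13.2]
grip_width: 0.0451
t 4.25 tip in case mm [  2.2 -36.6  22.3] grip 45.1 F case [-0.5  0.6 13.2] M [-0.09  0.65 -0.02]
tool axes in case
 [[ 1.0e+00  2.4e-03  1.0e-04]
 [-1.0e-04 -0.0e+00  1.0e+00]
 [ 2.4e-03 -1.0e+00 -0.0e+00]]
```

At the stop: tip 22.3 mm above the lid, 13 N. Now I'll push towards +y.

```bash
python3 -m pendant '[[[0,0,0.008,0,0,0,-0.03],[0,0,0.008,0,0,0,-0.03],[0,0,0.008,0,0,0,-0.03],[0,0,0.008,0,0,0,-0.03],[0,0,0.008,0,0,0,-0.03],[0,0,0,0,0,0,-0.03]]]'
python3 -c "from h import *;rep()"
```

```text
clock: 4.85
tool_pos: [0.5554, -0.008, 0.1715]
ee_rot: [0.701, 0.113, -0.109, -0.696]
contact_force: [2.2, -7.4, 11.3]
grip_width: 0.0448
t 4.85 tip in case mm [  2.2 -21.5  22.5] grip 44.8 F case [-0.2 -7.8 11.3] M [-1.9  -0.45  0.11]
tool axes in case
 [[ 1.      0.0041  0.0025]
 [-0.0024 -0.0072  1.    ]
 [ 0.0041 -1.     -0.0072]]
```

```bash
python3 -m pendant '[[[0,0,0.008,0,0,0,-0.03],[0,0,0.008,0,0,0,-0.03],[0,0,0.008,0,0,0,-0.03],[0,0,0.008,0,0,0,-0.03],[0,0,0.008,0,0,0,-0.03],[0,0,0,0,0,0,-0.03]]]'
python3 -c "from h import *;rep()"
python3 -m pendant '[[[0,0,0.006,0,0,0,-0.03],[0,0,0.006,0,0,0,-0.03],[0,0,0.006,0,0,0,-0.03],[0,0,0,0,0,0,-0.03]]]'
python3 -c "from h import *;rep()"
```

```text
clock: 5.45
tool_pos: [0.5491, 0.0112, 0.1714]
ee_rot: [0.7, 0.113, -0.11, -0.696]
contact_force: [3.2, -7.2, 11.1]
grip_width: 0.0448
t 5.45 tip in case mm [ 2.3 -1.2 22.4] grip 44.8 F case [ 0.8 -7.9 11.1] M [-1.85 -0.32  0.1 ]
tool axes in case
 [[ 1.      0.0039  0.0025]
 [-0.0024 -0.0066  1.    ]
 [ 0.0039 -1.     -0.0066]]
clock: 5.85
tool_pos: [0.5463, 0.0198, 0.1714]
ee_rot: [0.7, 0.113, -0.11, -0.696]
contact_force: [2.5, -6.9, 12.0]
grip_width: 0.045
t 5.85 tip in case mm [ 2.3  7.9 22.4] grip 45.0 F case [ 0.3 -7.3 12. ] M [-1.85 -0.37  0.16]
tool axes in case
 [[ 1.      0.0038  0.0025]
 [-0.0025 -0.0064  1.    ]
 [ 0.0038 -1.     -0.0064]]
```

Bolt at about 35 mm and moving with steady force. I'll continue until the force rises at the stop.

```bash
python3 -m pendant '[[[0,0,0.006,0,0,0,-0.03],[0,0,0.006,0,0,0,-0.03],[0,0,0,0,0,0,-0.03]]]'
python3 -c "from h import *;rep()"
```

```text
clock: 6.15
tool_pos: [0.5459, 0.0209, 0.1715]
ee_rot: [0.703, 0.112, -0.107, -0.694]
contact_force: [7.3, -16.1, 7.3]
grip_width: 0.045
t 6.15 tip in case mm [ 2.2  9.  22.5] grip 45.0 F case [  1.9 -17.6   7.3] M [-3.4  -1.31 -0.32]
tool axes in case
 [[ 1.      0.0054  0.0071]
 [-0.007  -0.0125  0.9999]
 [ 0.0054 -0.9999 -0.0124]]
```

The stop is reached: y force jumped to 17.6 N with no further travel. I'll relieve the push slightly, then lift straight up.

```bash
python3 -m pendant '[[[0,0,-0.008,0,0,0,-0.03],[0,0,0,0,0,0,-0.03],[0,-0.01,0,0,0,0,-0.03],[0,-0.02,0,0,0,0,-0.03],[0,-0.02,0,0,0,0,-0.03],[0,-0.04,0,0,0,0,-0.03],[0,-0.06,0,0,0,0,-0.03],[0,-0.06,0,0,0,0,-0.03],[0,0,0,0,0,0,-0.03]]]'
python3 -m pendant '[[[0,0,-0.08,0,0,0,-0.03],[0,0,-0.08,0,0,0,-0.03],[0,0,-0.08,0,0,0,-0.03],[0,0,-0.08,0,0,0,-0.03],[0,0,0,0,0,0,-0.03],[0,0,0,0,0,0,-0.03]]]'
python3 - <<'E'
from h import *; from plant import *
rep(); q=np.load("q.npy")
m=lambda x,y,z:(x/1000,y/1000,.13+z/1000)
P=[m(14,20,50),m(42,20,50),m(42,28,50),m(14,28,50),m(-14,38,32),m(-42,38,32),m(-42,-62,32),m(-14,-62,32)]
o=[]
for n,(x0,y0,w,h) in dict(scene=(210,130,130,90),top=(225,180,130,90)).items():
    s=snapshot(n); im=cv2.resize(s["color"][y0:y0+h,x0:x0+w],None,fx=6,fy=6,interpolation=cv2.INTER_CUBIC)
    for u,v in proj(s,case2w(P,q)): cv2.circle(im,(int((u-x0+.5)*6),int((v-y0+.5)*6)),3,(0,0,255),1)
    cv2.imwrite(f"pics/e_{n}.png",im)
E
```

```text
clock: 7.05
tool_pos: [0.5447, 0.0259, 0.2774]
ee_rot: [-0.698, -0.114, 0.11, 0.698]
contact_force: [-0.5, 0.1, -0.4]
grip_width: 0.0448
clock: 7.65
tool_pos: [0.5924, -0.1269, 0.2723]
ee_rot: [-0.698, -0.11, 0.112, 0.699]
contact_force: [0.4, 1.4, 0.1]
grip_width: 0.0448
t 7.65 tip in case mm [   0.2 -145.9  123.3] grip 44.8 F case [0.8 1.2 0.1] M [ 0.01  0.01 -0.02]
tool axes in case
 [[ 1.     -0.0031  0.0028]
 [-0.0028  0.0012  1.    ]
 [-0.0031 -1.      0.0012]]
```

View pics/e_scene.png

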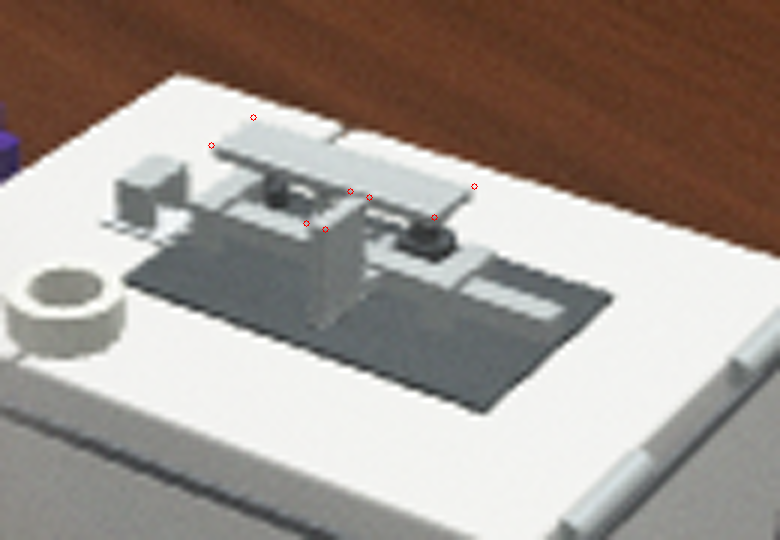

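View pics/e_top.png

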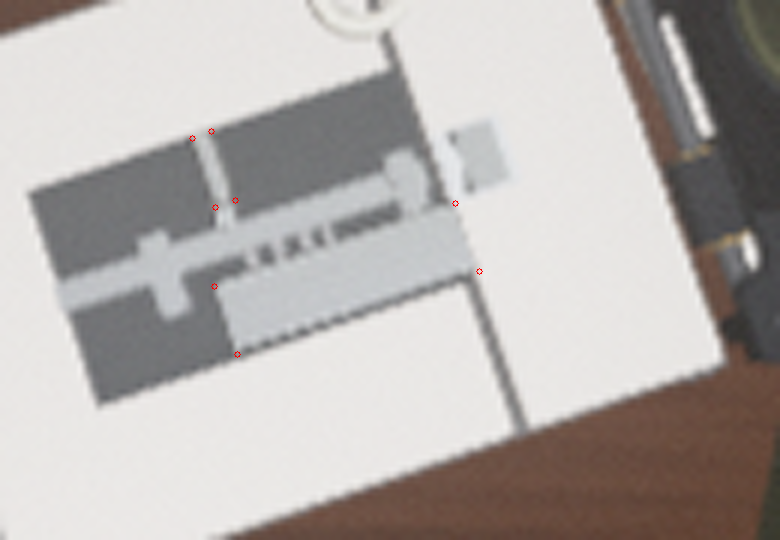

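Both end views show the keeper empty and the tab at the 38 mm prediction, within about 1 px. The bar is back at its full-height outline and the gripper is clear. Handing in.

```bash
python3 -c "
from plant import *
print(finish_job())"
```

```text
the job is handed in; nothing more can be done
None
```

The bolt is drawn fully back out of its keeper, the catch has sprung up, and I handed the job in at about 7.8 s on the robot's clock.

**What I did:** I opened the jaws to 45 mm, lined up across the bolt. One fingertip pressed the catch bar to its stop at about 13 N. It kept the bar down while the other fingertip pushed the thumb tab to +y. At the end of travel the push rose from about 7 N to 17.6 N with almost no further movement. I then eased off, lifted straight up and moved clear.

**Last checks:**
- **Bolt and catch:** the scene and top views show the keeper empty and the tab within about 1 px of where it should be at 38 mm. The bar is at its raised height.
- **Fingertip reading:** the fingertip position put the bolt about 1.5 mm short of 38 mm. That is within the 2 mm calibration, and the force rise at the stop settles it.
- **Gripper and surroundings:** the gripper touches nothing, with about 1 N of sensor noise. The tape roll is still on the lid. I did not look again at the bottle or the rack after the move, but the arm never came near them.

No check failed. I did not test the lock by pushing the bolt back.

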